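# Pack the last soap bar and drop the chest lid shut

### The arm

A 6-joint arm with a two-finger parallel gripper is mounted at the origin on the work surface. World frame = base frame: x ahead of the robot, y to its left, z up, the work surface at z = 0. Lengths are in mm, angles in rad, forces in N, time in s.
With the tool pointing down it reaches from about 350 to 975 mm from the base axis. Payload 7.1 kg.
Tool frame: the origin (TCP) lies on the front face of the gripper's body, between the roots of the fingers; the fingertips stand 80 mm ahead of it and the grasp point (between the pads) lies 61 mm ahead of it (env.tips_ahead is the distance from the TCP to the fingertips, in mm); z points along the fingers, y is the line along which they close (so a half turn about z gives the same grasp; the last joint's range is limited). The gripper opens to 88 mm and grips with 3 to 60 N. Pads are 20 mm wide; open, the fingers measure 115 mm over their backs; the gripper's body (75 mm by 178 mm) begins 61 mm behind the grasp point.
Start: joints at [1.213, 0.423, 1.63, -0, 1.089, -0.019], TCP at [207.69, 589.466, 302.675] pointing down, gripper open.
Joint ranges: [-3, 3], [-0.9, 2.11], [0.09, 2.58], [-1.31, 4.45], [0.11, 2.69], [-2.54, 2.54]. Speed limits (rad/s): [2.39, 2.39, 3.01, 3.14, 3.14, 3.14].

### API

Orientations are given as a unit quaternion [x, y, z, w].
In Python, from station import env, set_gripper, viewer, workorder gives the robot as it stands. Calls block until the motion is done:
- env.reach(position, orientation): joint-space move of the TCP to a pose.
- env.move_l(position, rot=None, rate=150, f_stop=None): straight line of the TCP; rot=None keeps the orientation; rate is the mean speed in mm/s. With f_stop (N) it stops when the force on the tool has changed by that much, and returns True; else False.
- env.move_joints(angles): joint-space move.
- set_gripper(opening): finger opening in mm; the grip force is fixed at half the most; returns when the fingers have stopped.
- env.hold(seconds).
- env.ik(position, orientation): joint angles nearest the present ones, or None.
- env.read_state(): the state.
- viewer.camera(name): name is "side" or "top"; returns the picture (420x560x3 uint8, blue, green, red); there is no depth.
- viewer.camera_params(name): a dict with "fx", "fy", "cx", "cy" (pixels), "pose" (4x4, takes a point from camera to world coordinates). Camera axes: x right, y up, looking along -z (the intrinsics and any distortion apply to the point x, -y, -z); pixel columns grow to the right and rows downward; lengths in mm; the calibration is good to about 2 mm. A picture is of the moment at which its call begins. camera_params takes no time and is no camera call.
A pose or a line that the arm cannot do raises env.IKError and nothing moves.
- workorder.sign_off(): hands the job in; it is judged then, once.
The state is a dict: "time_s": time; "qpos": joint angles; "dq": joint speeds; "tau": joint torques, N m; "tool_pos": TCP position; "orientation": TCP orientation; "force": force on the tool from outside, world axes, zero at the start; "wrist_torque": the same for the moment, N m; "width": finger opening in mm; "grip_force": force on a finger pad.
Only numpy, scipy, OpenCV 4.12 (cv2) and the standard library are available. Lean on these libraries where they do the work, as an engineer would, in place of code of your own. Each camera call takes 0.05 s, during which the arm holds its last target. There are 200 camera calls.

### The job

Finish packing the soap chest: take the long bar out of the sloping display rack and stand it on its long narrow side in the empty middle slot of the wooden chest, in line with the two bars already there, setting it down on the slot floor rather than dropping it in. Then push the open lid forward past upright and let it swing shut by its own weight without pressing or guiding it down. Leave the other soaps and everything else on the counter where they are.

Things in the scene. Friction and masses are not known exactly. Their poses are not given: they have to be found in the camera images.
- bar_center (a point): centre of the soap bar to pack: ivory, 32 mm thick (own x), 105 mm long (own y), 70 mm high (own z), about 0.22 kg. It starts in any one of the rack's three places, its long side along the rack, leaning 30 deg: its own z tilts towards the robot's side of the rack. Of the three soaps in the rack it is the longest. The upper 45 mm of both its broad faces is free to grip
- rack: wooden display rack, an inclined trough, fixed, 372 mm wide (y), 120 mm deep (x), origin under its middle, three places 116 mm apart in y. Measured along the bar's own z from its underside, the rail on the robot's side of the bar (own -x) is 22 mm high and the lip on the other side 14 mm; 4 mm play in thickness, 3 mm at each end. So draw the bar out along its own z by 30 mm first
- square_cake_center (a point): centre of a square soap cake, 32 x 72 x 70 mm, leaning in another place of the rack; leave it there
- round_cake_center (a point): centre of a round soap cake, 72 mm across, 32 mm thick, leaning in another place of the rack; leave it there
- chest: wooden chest, fixed, origin under its middle: 145 mm in x, 256 mm in y, 92 mm high, walls 10 mm, inside 125 by 236 mm. x points from its front (robot's side) to its hinged side. Three slots run along x, 66 mm apart in y; each is 40 mm wide between two runners that are 6 mm thick and stand 22 mm above the slot floor, and 125 mm long
- chest_slot (a point): centre of the floor of the chest's empty middle slot, 8 mm above the counter; axes as the chest's, z up. The bar stands here with its 105 mm length along x and its 70 mm height upright: its centre is then 35 mm above this point, its top 14 mm below the chest's rim
- chest_bar_left_center (a point): centre of a packed bar, same size as the bar to pack, standing in the slot 66 mm to the +y side of the empty one; leave it there
- chest_bar_right_center (a point): centre of a packed bar standing in the slot 66 mm to the -y side of the empty one; leave it there
- lid (a joint): opening angle of the chest's lid, rad: 0 shut on the rim, 1.57 upright, 1.95 fully open, leaning back on its stop hinges. Lid 145 mm from hinge to free edge, 256 mm wide, 10 mm thick, 0.3 kg. Nothing holds it: below about 1.47 it falls shut on its own in about a second, slowed a little by the hinge; above about 1.53 it falls back open. About 1 N at the free edge moves it
- lid_hinge (a point): middle of the lid's hinge line at the chest's far top edge, 92 mm above the counter. Its frame turns with the lid: own y along the hinge line, own -x towards the free edge, own z out of the lid's outer face, which faces away from the robot while the lid is open
- lid_edge (a point): middle of the lid's free edge, half-way through its thickness
- stamp_center (a point): centre of a turned wooden hand stamp, 54 mm across, 86 mm high, standing on the counter; leave it
- brush: brush lying on the counter, 170 mm long; leave it
- tea_glass_center (a point): centre of a tea glass, 62 mm across, 85 mm high; leave it
- carton_center (a point): centre of a small closed carton, 75 x 125 x 45 mm, lying on the counter; leave it
Mind the look-alikes: they are no part of the job. What is shaped like the part that bears bar_center but green or turquoise is not meant.

How it is judged:
By the outcome, as a careful person would: the job done as asked, in the order asked, and still so for the second after the job is handed in, with the robot touching nothing.
It also fails if it takes over 64 s, if anything falls off the work surface, if the arm or the gripper's body presses on something with over 40 N, if the wrist force passes 120 N, or if a joint passes its speed limit or range.

## Working session

There is one attempt and no reset: what is moved stays moved. The work goes in short steps, each a Python script; the robot and the scene stay as the last script left them, time stands still between calls to the robot, and variables do not carry over. Pictures are saved under pics/ and viewed, at most 10 in all, crops included, and the job is handed in when it is done.

```bash
mkdir -p pics; ls; python3 - <<'E'
from station import env, set_gripper, viewer, workorder
import cv2, numpy as np
np.set_printoptions(precision=4,suppress=True)
for n in("side","top"):
    cv2.imwrite(f"pics/{n}0.png",viewer.camera(n)); print(n,viewer.camera_params(n))
print(env.read_state())
E
```

```text
pics
side {'fx': 389.14263430511255, 'fy': 389.14263430511255, 'cx': 280.10766627250507, 'cy': 206.33980315160744, 'pose': array([[   0.9777,    0.099 ,   -0.1851,  359.6477],
       [  -0.2098,    0.4912,   -0.8454, -767.419 ],
       [   0.0072,    0.8654,    0.501 ,  525.5591],
       [   0.    ,    0.    ,    0.    ,    1.    ]])}
top {'fx': 488.69321494013184, 'fy': 488.69321494013184, 'cx': 287.78318364622606, 'cy': 215.29233954278203, 'pose': array([[  -0.0251,    0.9911,   -0.1307,  379.8885],
       [  -0.9997,   -0.0245,    0.0066,  -26.9518],
       [   0.0034,    0.1308,    0.9914, 1226.3011],
       [   0.    ,    0.    ,    0.    ,    1.    ]])}
{'time_s': 0.1, 'qpos': array([ 1.213 ,  0.4238,  1.6306, -0.    ,  1.0886, -0.019 ]), 'dq': array([-0.0011, -0.0036, -0.0034,  0.0006, -0.0011,  0.0017]), 'tau': array([  0.0004, -54.5619, -27.4327,   0.0644,   0.0188,  -0.    ]), 'tool_pos': array([207.5754, 589.1082, 301.9793]), 'orientation': array([ 0.1686,  0.9857, -0.0007, -0.0001]), 'force': array([-0.3881,  0.1578, -0.6228]), 'wrist_torque': array([-0.036 ,  0.0334, -0.0559]), 'grip_force': 0.0, 'width': 87.75769133022463}
```

View pics/top0.png

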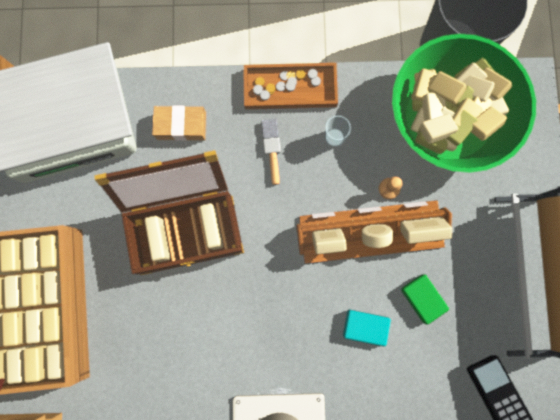

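View pics/side0.png

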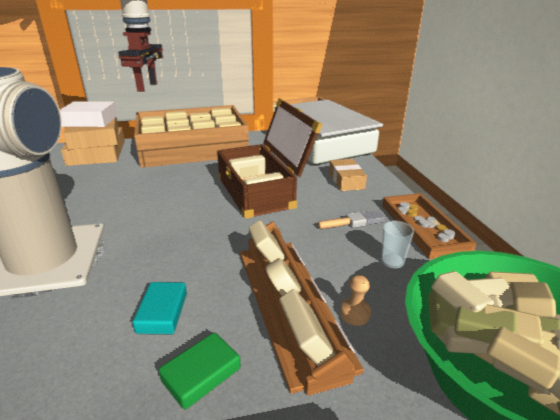

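Candidates for the bar in the top view are the pale soaps in the rack: (328,240), which is short and square; (377,235), which is round; and (426,230), the longest. There are also the green box (425,298), the turquoise box (367,327), the two packed bars (157,240) and (210,227), and loose soaps in the green bowl and the crate. I choose (426,230), the longest in the rack, and check it in a crop.

```bash
python3 - <<'E'
import cv2, numpy as np
t=cv2.imread("pics/top0.png"); s=cv2.imread("pics/side0.png")
cv2.imwrite("pics/c1.png",cv2.resize(t[190:275,290:460],(800,400),interpolation=cv2.INTER_CUBIC)) # 4.706x
cv2.imwrite("pics/c2.png",cv2.resize(t[145:280,90:255],(733,600),interpolation=cv2.INTER_CUBIC)) # 4.444x
cv2.imwrite("pics/c3.png",cv2.resize(s[90:400,200:370],(329,600),interpolation=cv2.INTER_CUBIC)) 
E
```

```text
(no output)
```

View pics/c1.png

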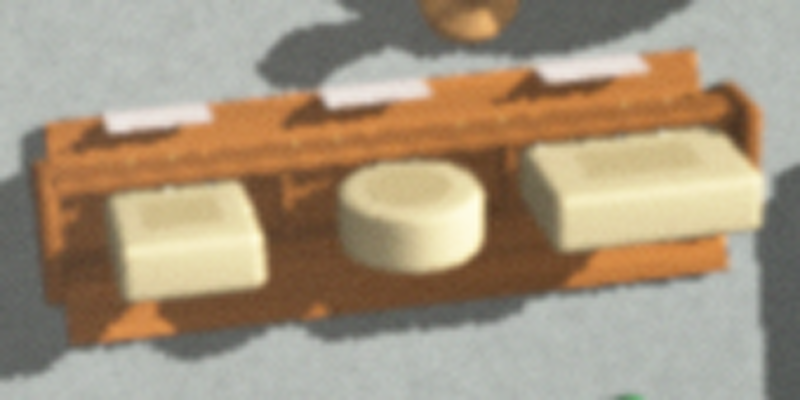

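View pics/c2.png

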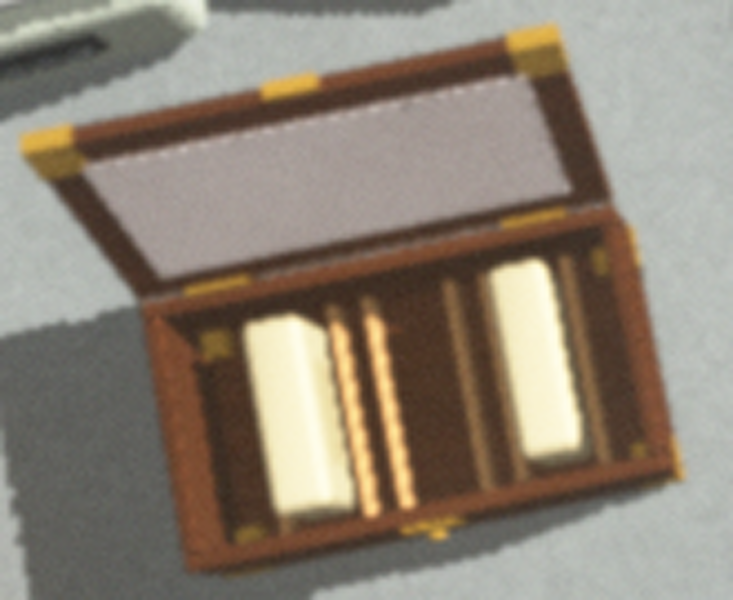

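The crop confirms it: the long ivory bar lies at crop (640,185), which is top (426,229), with the square and round cakes to its left. The second crop shows the chest with its middle slot empty between the runners, at crop (430,400). Next, close crops of the side view for triangulation.

```bash
python3 - <<'E'
import cv2, numpy as np
s=cv2.imread("pics/side0.png")
cv2.imwrite("pics/c4.png",cv2.resize(s[215:390,235:365],None,fx=3.4,fy=3.4,interpolation=cv2.INTER_CUBIC))
cv2.imwrite("pics/c5.png",cv2.resize(s[95:220,210:325],None,fx=4.7,fy=4.7,interpolation=cv2.INTER_CUBIC))
E
```

```text
(no output)
```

View pics/c4.png

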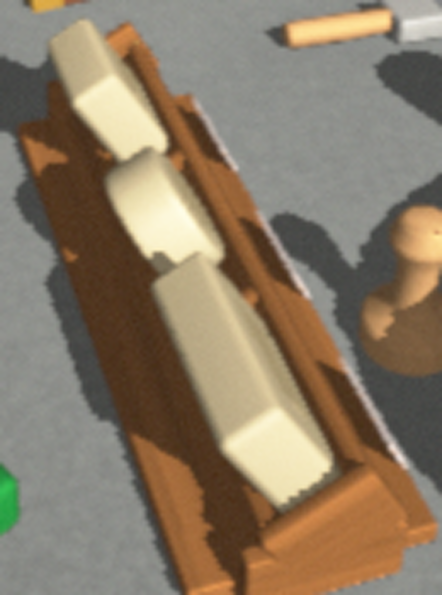

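View pics/c5.png

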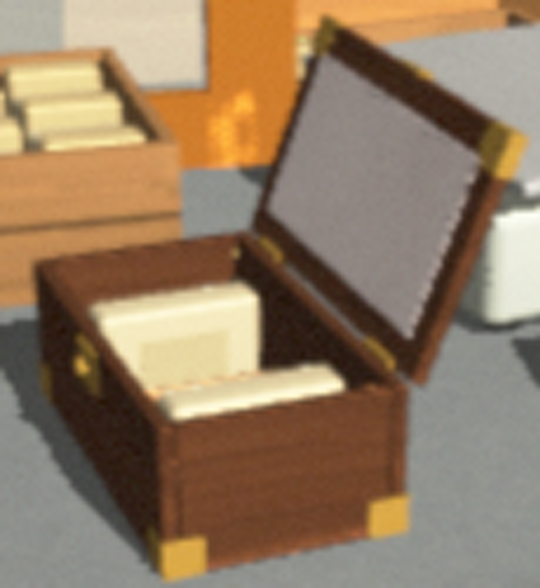

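The side crops show the bar's narrow top face with its corners at crop (153,287), (205,255), (222,443) and (278,408). The chest rim corners are near (40,265), (163,425), (405,385) and (243,236). I'll fit box models to these.

```bash
cat > h.py <<'E'
import cv2, numpy as np
from station import env, set_gripper, viewer, workorder
from scipy.optimize import least_squares
from scipy.spatial.transform import Rotation as R
np.set_printoptions(precision=3,suppress=True)
P={n:viewer.camera_params(n) for n in("side","top")}
def proj(n,X):
    p=P[n];T=np.linalg.inv(p["pose"]);c=np.atleast_2d(X)@T[:3,:3].T+T[:3,3]
    return np.c_[p["cx"]+p["fx"]*c[:,0]/-c[:,2],p["cy"]+p["fy"]*-c[:,1]/-c[:,2]]
def fit(model,obs,x0):
    "obs: list of (camera, local point, pixel)"
    f=lambda v:np.concatenate([(proj(c,model(v,np.array(l,float)))[0]-px) for c,l,px in obs])
    r=least_squares(f,x0,loss="soft_l1"); return r.x,f(r.x).reshape(-1,2)
def barm(v,l): return v[:3]+R.from_euler("ZY",[v[3],-np.pi/6]).apply(l)
def chestm(v,l): return np.r_[v[:2],0]+R.from_euler("Z",v[2]).apply(l)
E
cat > fit.py <<'E'
from h import *
c1=lambda x,y:np.array([290+x/4.706,190+y/4.706]); c4=lambda x,y:np.array([235+x/3.4,215+y/3.4])
c2=lambda x,y:np.array([90+x/4.444,145+y/4.444]); c5=lambda x,y:np.array([210+x/4.7,95+y/4.7])
a,b,h=16,52.5,35
obs=[("top",(a,b,h),c1(558,199)),("top",(a,-b,h),c1(762,183)),("top",(-a,b,h),c1(566,250)),("top",(-a,-b,h),c1(759,229)),
("side",(-a,b,h),c4(152,287)),("side",(a,b,h),c4(206,253)),("side",(-a,-b,h),c4(222,444)),("side",(a,-b,h),c4(278,408))]
v,r=fit(barm,obs,[520,-130,70,.1]);print("bar",v);print(r)
X,Y,Z=72.5,128,92
obs=[("top",(-X,Y,Z),c2(190,565)),("top",(-X,-Y,Z),c2(675,468)),("top",(X,-Y,Z),c2(622,213)),("top",(X,Y,Z),c2(147,300)),
("side",(-X,Y,Z),c5(38,264)),("side",(-X,-Y,Z),c5(164,427)),("side",(X,-Y,Z),c5(406,387)),("side",(X,Y,Z),c5(243,236)),
("side",(-X,-Y,0),c5(165,578)),("side",(X,-Y,0),c5(406,530))]
w,r=fit(chestm,obs,[520,260,.1]);print("chest",w);print(r)
# check packed-bar tops
for y in(66,-66):
  for n in("top","side"):
    q=proj(n,np.array([chestm(w,np.array([i,y+j,78])) for i,j in((-b,-a),(-b,a),(b,a),(b,-a))]))
    print(y,n,((q-[90,145])*4.444 if n=="top" else (q-[210,95])*4.7).tolist())
E
python3 fit.py
```

```text
bar [ 492.615 -362.481   64.942  -43.912]
[[-0.938 -1.644]
 [ 0.713 -2.527]
 [-2.82  -0.039]
 [ 0.686  0.168]
 [-1.375 -1.762]
 [-0.513 -2.562]
 [-1.045  3.804]
 [ 2.011  1.95 ]]
chest [499.161 212.916   0.183]
[[ 0.069  0.687]
 [ 0.012 -0.438]
 [-0.035 -3.303]
 [-0.55  -0.706]
 [-1.798 -1.064]
 [-1.911  1.108]
 [ 0.823 -0.028]
 [ 0.653 -1.612]
 [-0.66   1.131]
 [-0.184  0.619]]
66 top [[338.5327045589516, 500.2541892271434], [278.5983209065684, 512.8344442246297], [244.81484523567997, 319.2540148473523], [304.08558814085626, 306.98099966374093]]
66 side [[96.61437110631682, 321.5311125076274], [81.93439281440624, 301.9462849057485], [242.04646634694302, 277.8073681403764], [259.86728015601983, 296.2422935872157]]
-66 top [[584.6929963909965, 448.5850295096795], [525.1752489171682, 461.07783237955573], [488.6689079769, 268.7598845578717], [547.532362075987, 256.57120544727474]]
-66 side [[165.12390407839723, 412.9309337922952], [147.21846665470656, 389.0429621545952], [321.1067208426317, 359.5920673718909], [342.70444539199514, 381.9340572582389]]
```

```bash
cat >> fit.py <<'E'
print("---")
obs=[("top",(a,b,h),c1(558,199)),("top",(a,-b,h),c1(762,183)),("top",(-a,b,h),c1(566,250)),("top",(-a,-b,h),c1(759,229)),
("side",(-a,b,h),c4(152,287)),("side",(a,b,h),c4(206,253)),("side",(-a,-b,h),c4(222,444)),("side",(a,-b,h),c4(278,408))]
# triangulate each top corner
for k in((a,b,h),(a,-b,h),(-a,b,h),(-a,-b,h)):
    o=[(c,(0,0,0),p) for c,l,p in obs if l==k]
    t,r=fit(lambda v,l:v,o,[490.,-350,90]); print(k,t,r.ravel())
f2=lambda v,l:v[:3]+R.from_euler("ZY",[v[3]/100,v[4]/100]).apply(l)
v,r=fit(f2,obs,[490,-345,70,7,-52]);print("bar free tilt",v);print(r)
f3=lambda v,l:v[:3]+R.from_euler("ZY",[v[3]/100,-np.pi/6]).apply(l)
v,r=fit(f3,obs,[490,-345,70,7]);print("bar",v);print(r)
E
python3 fit.py | sed -n '/---/,$p'
```

```text
---
(16, 52.5, 35) [ 484.446 -313.387  100.54 ] [ 0.097 -1.192 -0.619  0.072]
(16, -52.5, 35) [ 489.595 -412.868  105.178] [ 0.119 -1.274 -0.529  0.069]
(-16, 52.5, 35) [ 458.158 -318.546   89.114] [ 0.034 -0.38  -0.248  0.03 ]
(-16, -52.5, 35) [ 466.603 -414.346   91.286] [ 0.064 -0.626 -0.329  0.042]
bar free tilt [ 497.709 -362.305   69.272    6.526  -72.486]
[[-0.457 -0.81 ]
 [ 1.347 -1.486]
 [-3.149 -0.61 ]
 [ 0.287 -0.175]
 [-0.467 -0.824]
 [-1.777 -3.606]
 [-0.404  4.826]
 [ 0.28   1.01 ]]
bar [ 492.615 -362.481   64.942    7.015]
[[-0.938 -1.644]
 [ 0.713 -2.527]
 [-2.82  -0.039]
 [ 0.686  0.168]
 [-1.375 -1.762]
 [-0.513 -2.562]
 [-1.045  3.804]
 [ 2.011  1.95 ]]
```

```bash
cat >> h.py <<'E'
BAR=np.array([492.3,-363.,65.8]); BY=0.08; CH=np.array([499.2,212.9]); CY=0.183
def quat(yt,zt):
    yt,zt=np.array(yt,float),np.array(zt,float); return R.from_matrix(np.c_[np.cross(yt,zt),yt,zt]).as_quat()
RB=R.from_euler("ZY",[BY,-np.pi/6]); ZB=RB.apply([0,0,1])
def bpose(z,s=1): return BAR+ZB*z, quat(s*RB.apply([1,0,0]),-ZB)
yc=np.array([-np.sin(CY),np.cos(CY),0]); xc=np.array([np.cos(CY),np.sin(CY),0])
def cpos(x,y,z): return np.r_[CH,0]+xc*x+yc*y+np.array([0,0,z])
def cq(s): return quat(s*yc,[0,0,-1])
E
python3 - <<'E'
from h import *
for s in(1,-1):
    for z in(77,180): print("bar",s,z,env.ik(*bpose(z,s)),bpose(z,s)[0])
    for p in((0,0,120),(0,0,350),(165,0,275),(60,0,275)): print("ch",s,p,env.ik(cpos(*p),cq(s)))
print(cpos(0,0,0))
# rail/bar model overlay to check the bar hypothesis
im=viewer.camera("side")
E
```

```text
bar 1 77 [-0.859  0.585  1.99   1.079  0.475 -1.898] [ 453.923 -366.077  132.484]
bar 1 180 [-0.946  0.385  2.029  0.841  0.611 -1.702] [ 402.588 -370.192  221.685]
ch 1 (0, 0, 120) [ 0.381  0.584  1.907 -0.     0.651 -1.373]
ch 1 (0, 0, 350) [ 0.381  0.248  1.768 -0.     1.126 -1.373]
ch 1 (165, 0, 275) [ 0.335  0.568  1.457 -0.     1.116 -1.419]
ch 1 (60, 0, 275) [ 0.362  0.421  1.705 -0.     1.015 -1.392]
bar -1 77 [-0.859  0.585  1.99   1.079  0.475  1.244] [ 453.923 -366.077  132.484]
bar -1 180 [-0.946  0.385  2.029  0.841  0.611  1.44 ] [ 402.588 -370.192  221.685]
ch -1 (0, 0, 120) [ 0.381  0.584  1.907 -0.     0.651  1.769]
ch -1 (0, 0, 350) [ 0.381  0.248  1.768 -0.     1.126  1.769]
ch -1 (165, 0, 275) [ 0.335  0.568  1.457 -0.     1.116  1.723]
ch -1 (60, 0, 275) [ 0.362  0.421  1.705 -0.     1.015  1.749]
[499.2 212.9   0. ]
```

```bash
python3 - <<'E'
from h import *
s0=env.read_state(); env.move_l(s0["tool_pos"]+[0,0,110],rate=200)
env.reach([430,-80,400],cq(-1)); env.reach(*bpose(190,-1)); set_gripper(64)
env.move_l(bpose(125,-1)[0],rate=150)
cv2.imwrite("pics/t1.png",np.vstack([cv2.resize(viewer.camera("top")[170:290,290:480],None,fx=3.1,fy=2.5),cv2.resize(viewer.camera("side")[180:380,200:390],None,fx=3.1,fy=1.49)]))
st=env.read_state();print(st["time_s"],st["tool_pos"],bpose(125)[0],st["width"],st["force"])
E
```

```text
5.8583 [ 429.904 -368.306  174.744] [ 430.    -367.995  174.053] 63.72404443867491 [-0.508 -0.298  1.492]
```

View pics/t1.png

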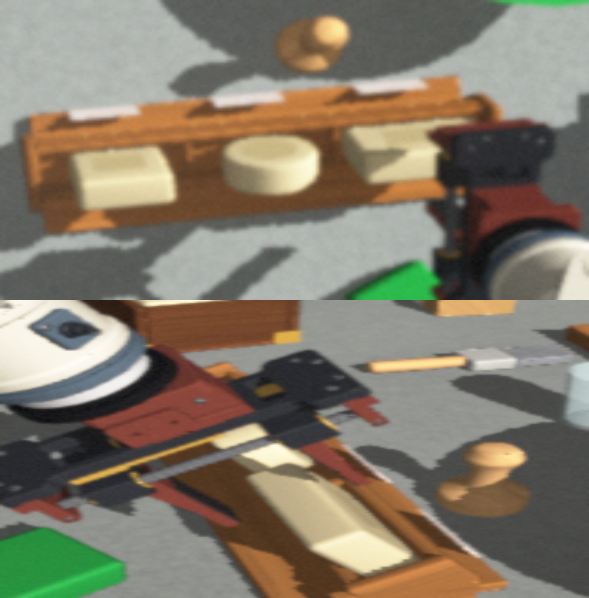

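The fingers straddle the bar. The bar's visible part in the top half is at crop (390,150), and the fingertips in the side half are at (237,522) and (370,480). I'll descend and grip.

```bash
python3 - <<'E'
from h import *
print(env.move_l(bpose(77,-1)[0],rate=80,f_stop=10))
st=env.read_state();print(st["tool_pos"],bpose(77)[0],st["force"])
f0=st["force"]
set_gripper(28)
st=env.read_state();print("w",st["width"],st["grip_force"],st["force"],st["tool_pos"])
E
```

```text
False
[ 453.897 -366.122  132.603] [ 453.923 -366.077  132.484] [ 0.396  0.205 -0.008]
w 31.711932500347025 29.967235922813416 [-1.28   0.789  2.549] [ 453.876 -366.141  132.644]
```

```bash
python3 - <<'E'
from h import *
print(env.move_l(bpose(117,-1)[0],rate=50,f_stop=20)); print(env.read_state()["force"])
env.move_l(bpose(190,-1)[0],rate=150)
st=env.read_state();print("w",st["width"],st["force"],st["time_s"])
env.move_l([430,-250,350],cq(-1),rate=200) if env.ik([430,-250,350],cq(-1)) is not None else None
env.reach([440,-60,350],cq(-1)); env.reach(cpos(-5,0,350),cq(-1)); env.move_l(cpos(0,0,225),rate=150); env.hold(.3)
cv2.imwrite("pics/t2.png",np.vstack([cv2.resize(viewer.camera("top")[130:290,90:270],None,fx=3,fy=1.9),cv2.resize(viewer.camera("side")[90:230,190:370],None,fx=3,fy=2.1)]))
st=env.read_state();print("w",st["width"],st["force"],st["tool_pos"],cpos(0,0,225),st["time_s"])
E
```

```text
False
[ 0.52   0.183 -1.084]
w 31.821438227807953 [-0.787 -0.164 -2.408] 8.7917
w 31.88159469130681 [ 0.048  0.444 -2.698] [499.278 213.015 225.357] [499.2 212.9 225. ] 13.9167
```

View pics/t2.png

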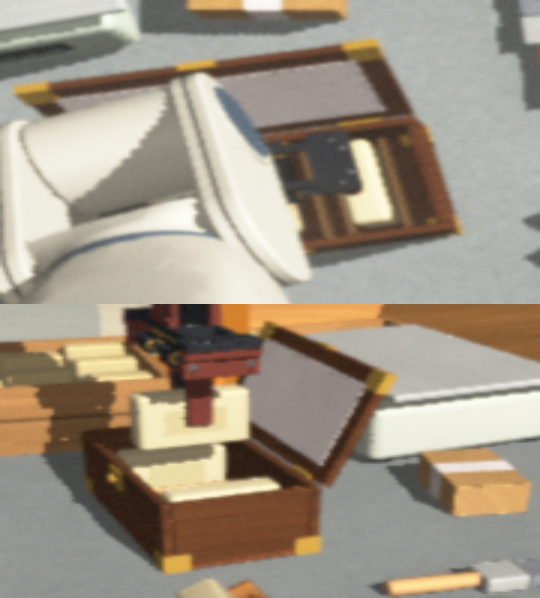

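The bar hangs level over the middle slot, its near face at crop (132–248, 395–450) in the side half. Next I work out its lengthwise offset in the grip and lower it with a force stop.

```bash
python3 - <<'E'
from h import *
q=proj("side",np.array([cpos(x,-16,z) for x in(-52.5,52.5) for z in (113,183)])); print(((q-[190,90])*[3,2.1]+[0,304]))
hit=env.move_l(cpos(0,0,150),rate=80,f_stop=6)
st=env.read_state();print(hit,st["tool_pos"],st["force"])
if not hit:
    hit=env.move_l(cpos(0,0,114),rate=20,f_stop=4)
    st=env.read_state();print(hit,st["tool_pos"],st["force"],st["wrist_torque"],st["width"],st["time_s"])
E
```

```text
[[140.597 452.347]
 [136.623 399.255]
 [251.031 440.493]
 [250.949 388.815]]
False [499.498 213.029 150.383] [-0.072  0.08  -1.905]
True [499.253 213.011 141.466] [-0.956  0.302  5.448] [-0.097  0.17   0.   ] 31.70313941830799 15.7333
```

It stopped about 21 mm high, so it landed on a runner. The moment points to the −y runner, so I'll lift slightly, shift to +y and try again.

```bash
python3 - <<'E'
from h import *
for dy in(3,5):
    env.move_l(cpos(3,dy,149),rate=60); env.hold(.3); b=env.read_state()
    hit=env.move_l(cpos(3,dy,114),rate=20,f_stop=4)
    st=env.read_state();print(dy,hit,st["tool_pos"],st["force"]-b["force"],st["wrist_torque"]-b["wrist_torque"],st["width"],st["time_s"])
    if st["tool_pos"][2]<128: break
E
```

```text
3 True [501.421 216.33  119.471] [-1.046 -0.764  5.347] [-0.01  -0.039  0.102] 31.66643868124982 17.6583
```

It landed at TCP 119.5 against an expected 120, so it is on the slot floor. I'll release, retreat and look.

```bash
python3 - <<'E'
from h import *
set_gripper(46); t=env.read_state()["tool_pos"]
env.move_l(t+[0,0,100],rate=120); env.move_l(cpos(0,3,370),rate=200)
env.reach(cpos(165,0,370),cq(-1)); set_gripper(0)
cv2.imwrite("pics/t3.png",np.vstack([cv2.resize(viewer.camera("top")[130:290,90:270],None,fx=3,fy=1.9),cv2.resize(viewer.camera("side")[90:230,190:370],None,fx=3,fy=2.1)]))
st=env.read_state();print(st["width"],st["force"],st["tool_pos"],st["time_s"])
E
```

```text
0.24786441834990483 [-0.618 -0.347 -0.115] [661.466 242.91  369.928] 21.625
```

View pics/t3.png

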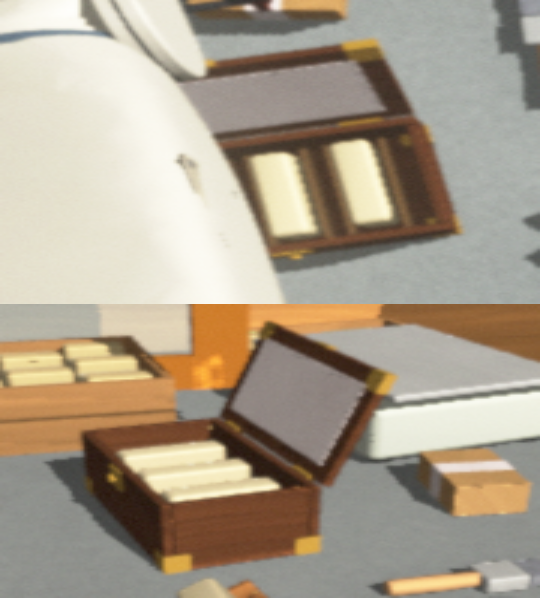

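The bar stands in the middle slot, level and parallel with both neighbours (side-half crop (200,478)). Now the lid, pushed gently from behind.

```bash
python3 - <<'E'
from h import *
env.move_l(cpos(165,0,275),rate=150,f_stop=8)
for x in(100,64):
    hit=env.move_l(cpos(x,0,275),rate=60,f_stop=12)
    st=env.read_state();print(x,hit,st["tool_pos"],st["force"],st["time_s"])
im0=viewer.camera("side")
env.move_l(cpos(120,0,275),rate=120); env.move_l(cpos(140,0,400),rate=150); env.hold(1.0)
cv2.imwrite("pics/t4.png",np.hstack([cv2.resize(i[60:260,190:390],None,fx=2,fy=2) for i in(im0,viewer.camera("side"))]))
print(env.read_state()["time_s"])
E
```

```text
100 False [597.752 231.128 274.904] [-0.27  -0.206  0.647] 23.6417
64 False [562.282 224.607 275.231] [-0.847  0.583  0.455] 24.3917
27.1
```

View pics/t4.png

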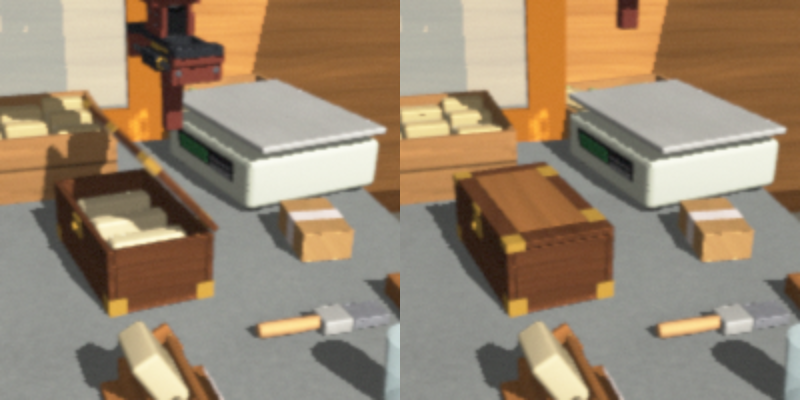

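The left frame shows the lid falling forward, clear of the fingers. The right frame shows it shut flat on the rim, at crop (530,205), with the gripper well clear and the surroundings unchanged.

```bash
python3 -c "
from station import workorder
print(workorder.sign_off())"
```

```text
the job is handed in; nothing more can be done
None
```

The long bar is standing on the floor of the chest's middle slot, in line with its two neighbours; the lid was pushed past upright and fell shut by itself, and the job was handed in at about 27 s (on the first try the bar touched a runner lightly, so I shifted it 3 mm before setting it down).

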